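# Pack two dial modules and lock the retaining slide one hole on

### The arm

A 6-joint arm with a two-finger parallel gripper is mounted at the origin on the work surface. World frame = base frame: x ahead of the robot, y to its left, z up, the work surface at z = 0. Lengths are in m, angles in degrees, forces in N, time in s.
With the tool pointing down it reaches from about 0.3 to 0.75 m from the base axis. Payload 8.5 kg.
Tool frame: the origin (TCP) lies on the centre line of the jaws, within the pads' length; the fingertips stand 14 mm ahead of it and the grasp point (between the pads) lies 5 mm behind it; z points along the fingers, x is the direction in which the jaws open and shut, and the axes are right-handed (so a half turn about z gives the same grasp; the last joint's range is limited). The gripper opens to 85 mm and grips with 20 to 120 N. Pads are 22 mm wide; open, the fingers measure 114 mm over their backs; the gripper's body (76 mm by 85 mm) begins 54 mm behind the grasp point. The pads swing forward as they close: fully open they stand 13 mm farther back than shut.
Start: joints at [-78.226, 21.807, 74.336, -0, 83.858, -12.336], TCP at [0.225, -0.502, 0.245] pointing down, gripper open.
Joint ranges: [-178.18, 178.18], [-50.72, 133.34], [12.68, 142.11], [-81.47, 261.47], [9.98, 163.14], [-165.26, 165.26]. Speed limits (degrees/s): [136.94, 136.94, 180, 180, 180, 180].

### API

Orientations are given as a 3x3 rotation matrix whose columns are the frame's x, y, z axes.
In Python, from rig import * gives the robot as it stands.
- The arm moves only by the shell command python3 -m crank 'ROWS' [FORCE]. ROWS is JSON, one flat list of numbers, 7 for each row, row after row: the turn, a rotation vector about the world's x, y, z in rad, then the shift along the world's x, y, z in m, then the opening in per cent of the stroke, from 0 (shut) to 100 (fully open). A call has 1 to 20 rows; each row shifts and turns the commanded pose from where the row before left it; what a row does not reach is not made up. A row lasts 1/10 s, in which the tool goes at most 50 mm and 8.59 degrees, less where a joint would pass 70% of its speed; a pose out of reach is approached as far as the arm can. A call is refused whole if a number of a shift passes 0.05 or a number of a turn 0.15, either way. A call with a gripper value outside its range is refused whole. The fingers move at their own pace and stop on an object; FORCE is the grip in N (left out, the last holds). Time passes only in rows, so rows that do not move let the fingers close. It gives the time, the measured TCP pose, the force and the opening at its end, in the units of the state.
- observe(): the state, without advancing time (a new reading comes with each control period).
- get_image(name): name is "side" or "top"; returns a dict with "frame" (400x640x3 uint8, red, green, blue), "fov_y" (degrees; the focal length in pixels is half the picture's height over the tangent of half this angle, whatever the lens; pixels are square), "cx", "cy" (the principal point, pixels), "k1" (the pictures are not rectified: a ray, as slopes to the right and down, at radius r is drawn at 1 + k1 r^2 times it, then the intrinsics apply), "world_to_cam" (4x4, takes a point from world to camera coordinates). Camera axes: x right, y up, looking along -z (the intrinsics and any distortion apply to the point x, -y, -z); pixel columns grow to the right and rows downward; lengths in m; the calibration is good to about 2 mm. A picture is of the moment at which its call begins. There is no depth.
- close_job(): hands the job in, once; it reports no verdict.
The state is a dict: "time_s": time; "q": joint angles; "qvel": joint speeds; "joint_efforts": joint torques, N m; "position": TCP position; "tool_rot": TCP orientation; "ft_force": force on the tool from outside, world axes, zero at the start; "wrist_torque": the same for the moment, N m; "grip_width": finger opening in m.
Only numpy, scipy, OpenCV 4.12 (cv2) and the standard library are available. Lean on these libraries where they do the work, as an engineer would, in place of code of your own. Each camera call takes 0.05 s, during which the arm holds its last target. There are 200 camera calls.

### The job

In the packing cradle, lay the green separator sheet squarely on the dial module that is already there, then set the second dial module squarely on the sheet, lowering both rather than dropping them. Then pull up the red lock knob, move the blue slide one hole towards the stack so that its yellow tongue reaches over it, and let the pin go fully home in that hole. Finish while still holding the knob with the pin home, leaving the stack in place and the other things on the bench alone.

Things in the scene. Friction and masses are not known exactly. Their poses are not given: they have to be found in the camera images.
- cradle: Fixed aluminium packing cradle, base plate 90 x 295 x 8 mm with a black pedestal (34 mm along x, 100 mm along y, top 28 mm above the table). Origin on the table under the pedestal's centre, z up. Its slotted rail (30 mm wide, top 55 mm above the table) lies on the -y side, with square 13 mm holes at y = -195, -145 and -95 mm. The slide moves along this frame's y; +y is towards the stack.
- lower_mid (a point): Centre of the first dial module, loose, already on the pedestal: black block with two round dials on top, 48 (x) x 110 (y) x 20 (z) mm, 180 g. Axes as the cradle's.
- sheet: The separator sheet; origin at the centre of its underside.
- sheet_mid (a point): Centre of the loose green rigid separator sheet, 56 (x) x 116 (y) x 6 (z) mm, 60 g. It starts flat on a fixed wooden stand 34 x 90 x 20 mm, centred under it with the same axes, so its long edges overhang the stand by 11 mm.
- upper: The second dial module; origin at the centre of its underside.
- upper_mid (a point): Centre of the second dial module, same as the first (48 x 110 x 20 mm, about 180 g), starting on another such wooden stand, centred, its long sides overhanging it by 7 mm. The two stands swap places from start to start.
- knob: The red knob of the lock plunger; origin at the centre of its underside.
- knob_mid (a point): Centre of the upright round red knob of the lock plunger, 26 mm in diameter and 28 mm high, standing on the blue slide, 113 mm above the table when the pin is home. 10 mm below its underside is the slide's top (a 24 mm collar 4 mm high surrounds the stem). The knob goes along with the slide.
- slide (a joint): Position of the blue slide along the cradle's y, m: about 0 in the hole where it starts (the middle one), 0.05 at the next hole towards the stack, end stop at 0.062. About 2 N friction. The locked pin allows 1.5 mm of play each way. Its yellow tongue (34 mm wide, underside 79 mm above the table, 5 mm above the finished stack) ends 69 mm from the pedestal's centre at the start and 19 mm at the next hole.
- plunger (a joint): Lift of the knob and pin, m: 0 fully home, stop at 0.015. The 10 mm round-nosed pin reaches 9 mm into the hole, so it clears the rail above 0.009. A spring presses it down: 4 N when home, about 7.5 N at 0.014.
- driver: Loose screwdriver lying at the right of the bench; leave alone.
- jar: Loose amber jar, 52 mm wide, 65 mm high, right of the bench; leave alone.
- pod: Loose round black gauge pod, 56 mm wide, 30 mm high, near the robot; leave alone.
- plug: Loose white connector, 24 x 40 x 18 mm, at the back; leave alone.
- roundplug: Loose dark round connector, 38 mm wide, 30 mm high, at the back; leave alone.
- parcel: Loose cardboard parcel, 120 x 160 x 80 mm, at the left; leave alone.
Mind the look-alikes: they are no part of the job. Leave any purple look-alike of the upper alone. Leave any pink look-alike of the sheet alone.

How it is judged (in metres and radians):
On the way, in this order (a step that is already met when the one before it is completed fails the run):
1. the separator sheet lies squarely on the first module, released (horizontal distance between sheet_mid and lower_mid below 0.011 m and angle between the y axis of sheet_mid and the y axis of lower_mid, either way round below 0.17 rad and z of sheet_mid in the frame of lower_mid between 0.01 and 0.016 m and contact force between the fingers and sheet below 0.1 N), for 0.2 s.
2. the second module lies squarely on the sheet, released (all of step 1 and horizontal distance between upper_mid and lower_mid below 0.011 m and angle between the y axis of upper_mid and the y axis of lower_mid, either way round below 0.17 rad and z of upper_mid in the frame of lower_mid between 0.023 and 0.029 m and contact force between the fingers and upper below 0.1 N), for 0.2 s.
3. the knob is pulled up by the fingers until the pin is clear of the rail, the slide still near its first hole (contact force between the fingers and knob above 2 N and value of joint plunger above 0.009 m and value of joint slide below 0.02 m), for 0.05 s.
At the end, for the whole second after the job is handed in: Slide at the next hole (50 +-3 mm), pin lift under 2 mm, fingers on the knob with over 2 N; sheet and second module at rest, untouched, on the first module, centres within 11 mm, 0.17 rad of square, heights within 3 mm; first module within 12 mm and 0.15 rad of its place on the pedestal (all of step 2 and horizontal distance between lower_mid and cradle below 0.012 m and height (world z) of lower_mid below 0.041 m and angle between the y axis of lower_mid and the y axis of cradle, either way round below 0.15 rad and contact force between the fingers and knob above 2 N and value of joint slide between 0.047 and 0.053 m and value of joint plunger below 0.002 m and linear speed of each of upper, sheet below 0.02 m/s); the arm keeps its last pose, push and grip.
It fails at once if a bystander (screwdriver, jar, gauge pod, connector, parcel) is moved over 20 mm (distance of any of driver, jar, pod, plug, roundplug, parcel from where it was at the start of the episode above 0.02 m).
It fails at once if the sheet or the second module is dropped onto the stack (over 0.5 m/s while not held) ((linear speed of sheet above 0.5 m/s and contact force between the fingers and sheet below 0.05 N and horizontal distance between sheet_mid and lower_mid below 0.06 m) or (linear speed of upper above 0.5 m/s and contact force between the fingers and upper below 0.05 N and horizontal distance between upper_mid and lower_mid below 0.06 m)).
It also fails if it takes over 72 s, if anything falls off the work surface, if the arm or the gripper's body presses on something with over 40 N, if the wrist force passes 120 N, or if a joint passes its speed limit or range.

## Working session

There is one attempt and no reset: what is moved stays moved. The work goes in short steps, Python scripts to look and compute and a shell command to move; the robot and the scene stay as the last step left them, time stands still between calls to the robot, and variables do not carry over. Pictures are saved under pics/ and viewed, about 8 in all and at most 12, crops included, and the job is handed in when it is done.

```bash
mkdir -p pics; cat > h.py <<'E'
from rig import *
import numpy as np, cv2
def snap(n,f):
    d=get_image(n); cv2.imwrite('pics/'+f,d['frame'][:,:,::-1]); 
    np.savez('pics/'+f+'.npz',**{k:np.array(v) for k,v in d.items()}); return d
def load(f): return dict(np.load('pics/'+f+'.npz'))
def K(d):
    f=200/np.tan(np.radians(d['fov_y'])/2); return np.array([[f,0,d['cx']],[0,f,d['cy']],[0,0,1.]]),np.array([d['k1'],0,0,0.])
def ray(d,u,v):
    k,c=K(d); p=cv2.undistortPoints(np.array([[[u,v]]],float),k,c)[0,0]
    W=np.array(d['world_to_cam']); R=W[:3,:3];t=W[:3,3]
    return -R.T@t, R.T@np.array([p[0],-p[1],-1])
def atz(d,u,v,z):
    o,r=ray(d,u,v); return o+r*(z-o[2])/r[2]
def proj(d,P):
    k,c=K(d); W=np.array(d['world_to_cam']); X=(W[:3,:3]@np.atleast_2d(P).T).T+W[:3,3]
    X=X*[1,-1,-1]; return cv2.projectPoints(X,np.zeros(3),np.zeros(3),k,c)[0][:,0]
E
python3 - <<'E'
from h import *
for n in('side','top'):
    d=snap(n,n+'0.png'); print(n,d['fov_y'],d['cx'],d['cy'],d['k1'],ray(d,320,200))
print(observe())
E
```

```text
side 51.02054632571772 318.20690615985745 206.65790995451417 -0.07529541380989764 (array([ 0.0845184 , -0.9294645 ,  0.84368921]), array([ 0.3616063 ,  0.75256073, -0.55060321]))
top 50.97826540638363 316.5420018604615 210.68223738491494 0.03247664469102721 (array([0.45968626, 0.02637382, 1.19764782]), array([ 0.13036733, -0.00917456, -0.99178449]))
{'time_s': 0.1, 'q': array([-7.82247534e+01,  2.18379628e+01,  7.43782584e+01, -7.10110558e-04,
        8.38583076e+01, -1.23339577e+01]), 'qvel': array([ 0.00605607, -0.12707407, -0.21967801, -0.03772532,  0.00157913,
       -0.06855067]), 'joint_efforts': array([ 3.28511233e-03, -4.49222803e+01, -2.31657636e+01, -2.12393920e-04,
        3.68703768e-03,  9.00329411e-06]), 'position': array([ 0.22462383, -0.50177974,  0.24477837]), 'tool_rot': array([[ 4.08478139e-01, -9.12768061e-01, -2.77516227e-04],
       [-9.12767215e-01, -4.08478146e-01,  1.27088481e-03],
       [-1.27338237e-03, -2.65820946e-04, -9.99999154e-01]]), 'ft_force': array([-0.4222046 ,  0.17826364,  0.99016274]), 'wrist_torque': array([ 0.03528942,  0.0484335 , -0.01976712]), 'grip_width': 0.08526242657389531}
```

View pics/top0.png

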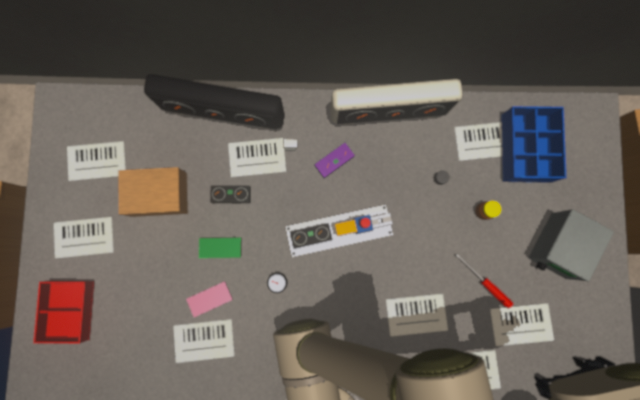

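View pics/side0.png

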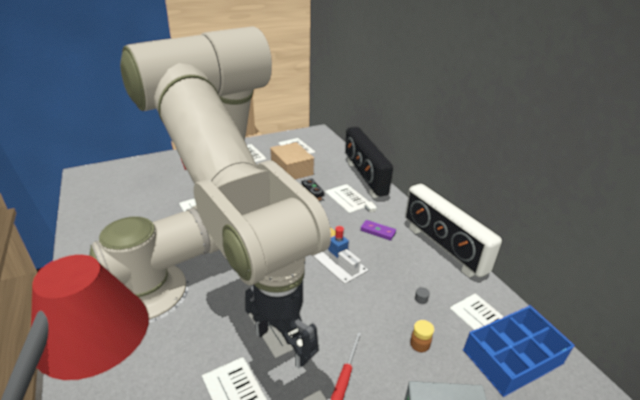

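The top view shows the cradle around (340,230), with the knob at (366,224) and the lower module at (311,236). The sheet is at (220,247), the second module at (230,194), and the pod at (277,282). The side view mostly shows the arm. I'll zoom in and measure.

```bash
python3 - <<'E'
from h import *
d=load('top0.png'); im=d['frame']; hsv=cv2.cvtColor(im,cv2.COLOR_RGB2HSV).astype(int)
H,S,V=[hsv[:,:,i] for i in range(3)]
def rect(m,box,z,name):
    u0,v0,u1,v1=box; q=np.zeros(m.shape,np.uint8); q[v0:v1,u0:u1]=m[v0:v1,u0:u1]
    n,l,s,c=cv2.connectedComponentsWithStats(q); i=1+s[1:,4].argmax()
    vv,uu=np.where(l==i); P=np.array([atz(d,u,v,z)[:2] for u,v in zip(uu,vv)],np.float32)
    c,w,a=cv2.minAreaRect(P*1000); 
    ev,E=np.linalg.eigh(np.cov(P.T)); ax=E[:,1]; ax=ax*np.sign(ax[1])
    print(name,'px',uu.mean().round(1),vv.mean().round(1),'mean',P.mean(0).round(4),'rect c',np.round(c,1),np.round(w,1),'pca yaw of y',np.degrees(np.arctan2(-ax[0],ax[1])).round(1),'pca size',(np.sqrt(12*ev)*1000).round(1))
rect((H>45)&(H<85)&(S>120),(190,230,250,265),.026,'sheet')
rect(V<75,(200,175,262,212),.04,'upper')
rect(V<75,(285,220,333,252),.048,'lower')
rect(((H<6)|(H>172))&(S>150),(350,210,385,240),.127,'knob')
rect((H>95)&(H<125)&(S>120),(345,205,385,245),.085,'slide')
rect((V>140)&(S<60),(280,200,400,260),.008,'base')
rect((H>10)&(H<30)&(S>120),(325,210,365,245),.084,'tongue')
cv2.imwrite('pics/c.png',cv2.resize(im[165:290,180:400,::-1],None,fx=3.6,fy=3.6,interpolation=cv2.INTER_CUBIC))
E
```

```text
sheet px 219.4 247.4 mean [0.4761 0.2926] rect c [476.  292.3] [ 47.  108.9] pca yaw of y 1.2 pca size [ 49.3 110. ]
upper px 229.7 199.2 mean [0.6098 0.2664] rect c [611.7 265.5] [19.6 55.4] pca yaw of y -2.6 pca size [21.6 41.5]
lower px 311.5 239.8 mean [0.5006 0.0373] rect c [501.3  37.3] [14.2 27.9] pca yaw of y 11.8 pca size [15.1 24.6]
knob px 364.8 222.4 mean [ 0.5446 -0.0992] rect c [545.6 -99.6] [20.6 20.5] pca yaw of y -5.9 pca size [19.5 20.8]
slide px 360.5 229.2 mean [ 0.5296 -0.0927] rect c [528.4 -92.8] [21.3 10.3] pca yaw of y -27.9 pca size [10.6 19.6]
base px 344.5 229.9 mean [ 0.5318 -0.0557] rect c [531.1 -41.6] [ 94.4 303.6] pca yaw of y 13.9 pca size [111.5 317.8]
tongue px 345.4 227.1 mean [ 0.5345 -0.0525] rect c [534.7 -52.1] [32.8 54.3] pca yaw of y 11.9 pca size [32.5 54.1]
```

View pics/c.png

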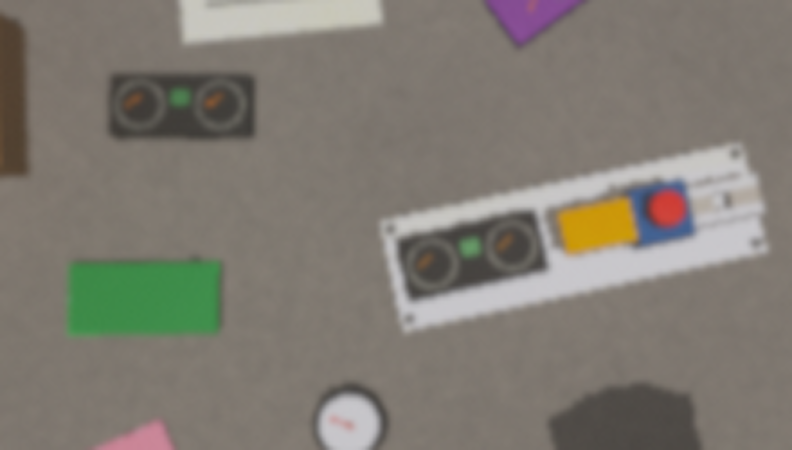

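The zoom shows the purple and pink look-alikes set apart from the real parts. I'll get precise poses from upsampled masks.

```bash
python3 - <<'E'
from h import *
d=load('top0.png'); im=d['frame']
def corners(pts,z,n):
    P=np.array([atz(d,180+(x+.5)/3.6-.5,165+(y+.5)/3.6-.5,z)[:2] for x,y in pts])
    c=P.mean(0); a=(P[0]+P[1]-P[2]-P[3]);  # first two = +y end (left)
    print(n,'c',c.round(4),'yaw',np.degrees(np.arctan2(-a[0],a[1])).round(1),'len',np.linalg.norm(a)/2,'wid',np.linalg.norm(P[0]+P[3]-P[1]-P[2])/2)
corners([(397,238),(410,300),(548,268),(536,211)],.048,'lower')
corners([(111,73),(109,136),(253,138),(255,75)],.04,'upper')
corners([(69,262),(69,334),(220,333),(220,262)],.026,'sheet')
corners([(380,220),(405,333),(769,250),(741,143)],.008,'base')
# mask-with-hull fits
hsv=cv2.cvtColor(im,cv2.COLOR_RGB2HSV)
for n,(u0,v0,u1,v1),z in(('upper',(203,178,258,210),.04),('lower',(287,222,333,250),.048)):
    q=(im[v0:v1,u0:u1].max(2)<98).astype(np.uint8); q=cv2.morphologyEx(q,cv2.MORPH_OPEN,np.ones((3,3)))
    vv,uu=np.where(q); P=np.array([atz(d,u+u0,v+v0,z)[:2] for u,v in zip(uu,vv)],np.float32)
    c,w,a=cv2.minAreaRect(P*1000); print(n,np.round(c,1),np.round(w,1),round(a,1))
k=(im[:,:,0]>140)&(im[:,:,1]<90)&(im[:,:,2]<90); k[:,:350]=0;k[:,385:]=0;k[:205]=0;k[240:]=0
v,u=np.where(k); print('knob px',u.mean(),v.mean(),'at z .127',atz(d,u.mean(),v.mean(),.127),'at .12',atz(d,u.mean(),v.mean(),.12))
E
```

```text
lower c [0.5131 0.0389] yaw 13.0 len 0.10766396395767465 wid 0.04621443914840247
upper c [0.6245 0.2656] yaw 0.2 len 0.1108859446308595 wid 0.04913389761039033
sheet c [0.4765 0.2915] yaw 1.1 len 0.11591096347723373 wid 0.05490661845355625
base c [ 0.5305 -0.0403] yaw 13.4 len 0.29282245066035023 wid 0.08904696552920906
upper [624.4 266.1] [ 50.6 111.5] 1.0
lower [513.   40.3] [ 43.9 103.5] 13.8
knob px 364.81159420289856 222.44927536231884 at z .127 [ 0.54448267 -0.09908758  0.127     ] at .12 [ 0.54503708 -0.09990786  0.12      ]
```

```bash
python3 -m crank '[0,0,0.146,0.025,0.04,0,100, 0,0,0.146,0.025,0.04,0,100, 0,0,0.146,0.025,0.04,0,100, 0,0,0.146,0.025,0.04,0,100, 0,0,0.146,0.025,0.04,0,100, 0,0,0.146,0.025,0.04,0,100, 0,0,0.146,0.025,0.04,0,100, 0,0,0.146,0.025,0.04,0,100, 0,0,0,0.004,0.0395,0,100, 0,0,0,0.004,0.0395,0,100, 0,0,0,0.004,0.0395,0,100, 0,0,0,0.004,0.0395,0,100, 0,0,0,0.004,0.0395,0,100, 0,0,0,0.004,0.0395,0,100, 0,0,0,0.004,0.0395,0,100, 0,0,0,0.004,0.0395,0,100, 0,0,0,0.004,0.0395,0,100, 0,0,0,0.004,0.0395,0,100, 0,0,0,0.004,0.0395,0,100, 0,0,0,0,0,0,100]' 40
cat > st.py <<'E'
from h import *
s=observe();R=s['tool_rot'];print('t',s['time_s'],'p',s['position'].round(4),'yaw',np.degrees(np.arctan2(R[1,0],R[0,0])).round(2),'z',R[:,2].round(4),'F',s['ft_force'].round(1),'w',round(s['grip_width'],4))
E
python3 st.py
```

```text
time_s: 2.1
position: [0.4683, 0.256, 0.2446]
tool_rot: [[1.0, 0.022, -0.001], [0.022, -1.0, 0.001], [-0.001, -0.001, -1.0]]
ft_force: [-0.6, -0.8, -0.0]
grip_width: 0.0851
t 2.1 p [0.4683 0.256  0.2446] yaw 1.28 z [-9.e-04  7.e-04 -1.e+00] F [-0.6 -0.8 -0. ] w 0.0851
```

```bash
python3 -m crank '[0,0,0,0.008,0.036,0,100, 0,0,0,0,0,-0.045,100, 0,0,0,0,0,-0.045,100, 0,0,0,0,0,-0.045,100, 0,0,0,0,0,-0.04,100, 0,0,0,0,0,0,100,0,0,0,0,0,0,100]'
python3 - <<'E'
from h import *
import st
d=snap('top','t1.png');e=snap('side','s1.png')
a=cv2.resize(d['frame'][190:290,165:305,::-1],None,fx=4,fy=4,interpolation=cv2.INTER_CUBIC)
p=st.s['position']; u,v=proj(e,p)[0]; print(u,v,proj(d,p))
u,v=int(u),int(v); b=cv2.resize(e['frame'][max(v-50,0):v+50,max(u-30,0):u+30,::-1],None,fx=4,fy=4,interpolation=cv2.INTER_CUBIC)
cv2.imwrite('pics/c1.png',np.hstack([a,b[:400]]))
E
```

```text
time_s: 2.8
position: [0.4771, 0.2882, 0.0711]
tool_rot: [[1.0, 0.018, -0.0], [0.018, -1.0, -0.0], [-0.0, 0.0, -1.0]]
ft_force: [0.1, 0.5, 1.5]
grip_width: 0.0854
t 2.8 p [0.4771 0.2882 0.0711] yaw 1.01 z [-1.e-04 -1.e-04 -1.e+00] F [0.1 0.5 1.5] w 0.0854
271.4651820684859 183.681200004876 [[217.2126302  246.79409998]]
```

View pics/c1.png

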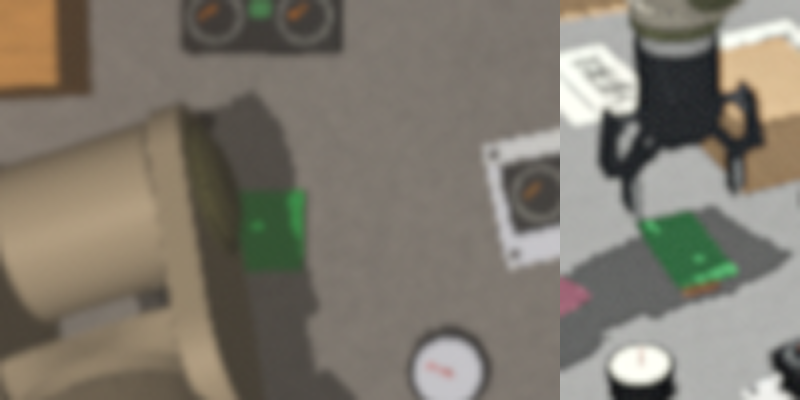

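The side crop shows the jaws straddling the sheet. The open fingertips are at px (260,186) and (285,181), level with the TCP projection, so the 14 mm figure is for shut jaws. Next I lower and grip.

```bash
python3 -m crank '[0,0,0,0,0.003,-0.025,100, 0,0,0,0,0,-0.024,100, 0,0,0,0,0,0,100, 0,0,0,0,0,0,40,0,0,0,0,0,0,40,0,0,0,0,0,0,40,0,0,0,0,0,0,40,0,0,0,0,0,0,40,0,0,0,0,0,0,40,0,0,0,0,0,0,40]' 40; python3 st.py
```

```text
time_s: 3.9
position: [0.4775, 0.2918, 0.0234]
tool_rot: [[1.0, 0.018, 0.003], [0.018, -1.0, 0.001], [0.003, -0.001, -1.0]]
ft_force: [-1.8, -0.5, 7.0]
grip_width: 0.0549
t 3.9 p [0.4775 0.2918 0.0234] yaw 1.04 z [ 0.0033  0.0011 -1.    ] F [-1.8 -0.5  7. ] w 0.0549
```

```bash
python3 -m crank '[0,0,0,0,0,0.01,35, 0,0,0,0,0,0.03,35, 0,0,0,0,0,0.04,35, 0,0,0.035,0.006,-0.04,0.02,35, 0,0,0.035,0.006,-0.042,0,35, 0,0,0.035,0.006,-0.042,0,35, 0,0,0.035,0.006,-0.042,0,35, 0,0,0.035,0.006,-0.042,0,35, 0,0,0.034,0.0055,-0.042,0,35, 0,0,0,0,0,0,35,0,0,0,0,0,0,35]'; python3 st.py
```

```text
time_s: 5.0
position: [0.5123, 0.0409, 0.1223]
tool_rot: [[0.975, 0.223, 0.001], [0.223, -0.975, 0.0], [0.001, 0.0, -1.0]]
ft_force: [-0.3, -0.2, -1.3]
grip_width: 0.0549
t 5.0 p [0.5123 0.0409 0.1223] yaw 12.88 z [ 1.1e-03  1.0e-04 -1.0e+00] F [-0.3 -0.2 -1.3] w 0.0549
```

```bash
python3 -m crank '[0,0,0,0.001,-0.001,-0.03,35, 0,0,0,0,0,-0.025,35, 0,0,0,0,0,-0.008,35, 0,0,0,0,0,-0.004,35, 0,0,0,0,0,-0.0025,35, 0,0,0,0,0,0,35, 0,0,0,0,0,0,35]'; python3 st.py
```

```text
time_s: 5.7
position: [0.5135, 0.0406, 0.0526]
tool_rot: [[0.974, 0.225, 0.001], [0.225, -0.974, -0.0], [0.001, 0.001, -1.0]]
ft_force: [0.4, -0.3, -1.0]
grip_width: 0.0548
t 5.7 p [0.5135 0.0406 0.0526] yaw 13.02 z [ 1.4e-03 -2.0e-04 -1.0e+00] F [ 0.4 -0.3 -1. ] w 0.0548
```

```bash
python3 -m crank '[0,0,0,0,0,-0.001,35, 0,0,0,0,0,-0.001,35, 0,0,0,0,0,0,35, 0,0,0,0,0,0,35]'; python3 st.py
```

```text
time_s: 6.1
position: [0.5136, 0.0405, 0.0514]
tool_rot: [[0.974, 0.225, 0.002], [0.225, -0.974, -0.0], [0.002, 0.001, -1.0]]
ft_force: [-3.4, 0.7, 13.7]
grip_width: 0.0546
t 6.1 p [0.5136 0.0405 0.0514] yaw 13.01 z [ 2.3e-03 -3.0e-04 -1.0e+00] F [-3.4  0.7 13.7] w 0.0546
```

Contact at 13.7 N, at the expected height. Next I release, lift and move over the second module.

```bash
python3 -m crank '[0,0,0,0,0,0,72, 0,0,0,0,0,0,80, 0,0,0,0,0,0,100, 0,0,0,0,0,0,100, 0,0,0,0,0,0.03,100, 0,0,0,0,0,0.045,100, 0,0,-0.036,0.0185,0.0375,0,100, 0,0,-0.036,0.0185,0.0375,0,100, 0,0,-0.036,0.0185,0.0375,0,100, 0,0,-0.036,0.0185,0.0375,0,100, 0,0,-0.036,0.0185,0.0375,0,100, 0,0,-0.036,0.0185,0.0375,0,100, 0,0,0,0,0,0,100, 0,0,0,0,0,0,100]'; python3 st.py; python3 - <<'E'
from h import *
d=snap('top','t2.png');e=snap('side','s2.png')
a=cv2.resize(d['frame'][170:270,200:300+40,::-1],None,fx=4,fy=4,interpolation=cv2.INTER_CUBIC)
u,v=proj(e,[.513,.04,.05])[0].astype(int); b=cv2.resize(e['frame'][v-50:v+50,u-30:u+30,::-1],None,fx=4,fy=4,interpolation=cv2.INTER_CUBIC)
cv2.imwrite('pics/c2.png',np.hstack([a,b])); print(u,v)
im=d['frame'];hsv=cv2.cvtColor(im,cv2.COLOR_RGB2HSV).astype(int)
m=(hsv[:,:,0]>45)&(hsv[:,:,0]<85)&(hsv[:,:,1]>110); m[:,:280]=0;m[:,340:]=0;m[:215]=0;m[260:]=0
vv,uu=np.where(m);P=np.array([atz(d,x,y,.054)[:2] for x,y in zip(uu,vv)],np.float32)
c,w,an=cv2.minAreaRect(P*1000);print(P.mean(0),c,w,an)
E
```

```text
time_s: 7.5
position: [0.6239, 0.266, 0.124]
tool_rot: [[1.0, 0.012, -0.001], [0.012, -1.0, -0.0], [-0.001, 0.0, -1.0]]
ft_force: [0.3, -0.5, -0.0]
grip_width: 0.0851
t 7.5 p [0.6239 0.266  0.124 ] yaw 0.72 z [-1.2e-03 -5.0e-04 -1.0e+00] F [ 0.3 -0.5 -0. ] w 0.0851
308 224
[0.513716   0.04209377] (513.7982788085938, 41.97040939331055) (49.54744338989258, 108.92671203613281) 12.97427749633789
```

View pics/c2.png

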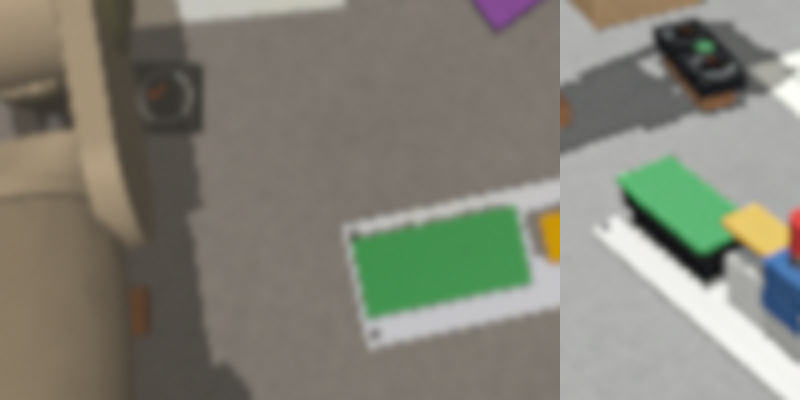

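The top crop shows the green sheet square on the stack, centred at (0.5137, 0.042) with yaw 13°. The side crop shows it flat, with the second module untouched. Next is gripping the second module.

```bash
python3 -m crank '[0,0,0,0.0005,0,-0.04,100, 0,0,0,0,0,-0.03,100, 0,0,0,0,0,-0.017,100, 0,0,0,0,0,0,100, 0,0,0,0,0,0,30,0,0,0,0,0,0,30,0,0,0,0,0,0,30,0,0,0,0,0,0,30,0,0,0,0,0,0,30,0,0,0,0,0,0,30,0,0,0,0,0,0,30]' 50; python3 st.py
```

```text
time_s: 8.7
position: [0.6255, 0.2655, 0.0397]
tool_rot: [[1.0, 0.011, 0.003], [0.011, -1.0, 0.0], [0.003, -0.0, -1.0]]
ft_force: [-0.5, -0.5, 6.7]
grip_width: 0.0468
t 8.7 p [0.6255 0.2655 0.0397] yaw 0.63 z [ 3.1e-03  4.0e-04 -1.0e+00] F [-0.5 -0.5  6.7] w 0.0468
```

```bash
python3 -m crank '[0,0,0,0,0,0.01,30, 0,0,0,0,0,0.03,30, 0,0,0,0,0,0.04,30, 0,0,0,0,0,0.02,30, 0,0,0.036,-0.0187,-0.0375,0,30, 0,0,0.036,-0.0187,-0.0375,0,30, 0,0,0.036,-0.0187,-0.0375,0,30, 0,0,0.036,-0.0187,-0.0375,0,30, 0,0,0.036,-0.0187,-0.0375,0,30, 0,0,0.036,-0.0187,-0.0375,0,30, 0,0,0,0,0,0,30,0,0,0,0,0,0,30]'; python3 st.py
```

```text
time_s: 9.9
position: [0.5124, 0.04, 0.1385]
tool_rot: [[0.975, 0.223, 0.001], [0.223, -0.975, 0.0], [0.001, 0.0, -1.0]]
ft_force: [0.3, -0.3, -2.9]
grip_width: 0.0468
t 9.9 p [0.5124 0.04   0.1385] yaw 12.9 z [ 8.e-04  2.e-04 -1.e+00] F [ 0.3 -0.3 -2.9] w 0.0468
```

```bash
python3 -m crank '[0,0,0,0.0005,0.0005,-0.03,30, 0,0,0,0,0,-0.02,30, 0,0,0,0,0,-0.008,30, 0,0,0,0,0,-0.004,30, 0,0,0,0,0,-0.001,30, 0,0,0,0,0,0,30, 0,0,0,0,0,0,30]'; python3 st.py
```

```text
time_s: 10.6
position: [0.5134, 0.041, 0.0756]
tool_rot: [[0.974, 0.225, 0.001], [0.225, -0.974, -0.0], [0.001, 0.001, -1.0]]
ft_force: [0.5, -0.2, -2.9]
grip_width: 0.0466
t 10.6 p [0.5134 0.041  0.0756] yaw 13.01 z [ 1.5e-03 -2.0e-04 -1.0e+00] F [ 0.5 -0.2 -2.9] w 0.0466
```

```bash
python3 -m crank '[0,0,0,0,0,-0.001,30, 0,0,0,0,0,-0.001,30, 0,0,0,0,0,-0.0005,30, 0,0,0,0,0,0,30]'; python3 st.py
```

```text
time_s: 11.0
position: [0.5132, 0.041, 0.0736]
tool_rot: [[0.974, 0.225, 0.002], [0.225, -0.974, -0.0], [0.001, 0.001, -1.0]]
ft_force: [-3.7, 0.8, 11.1]
grip_width: 0.0467
t 11.0 p [0.5132 0.041  0.0736] yaw 13.0 z [ 1.6e-03 -3.0e-04 -1.0e+00] F [-3.7  0.8 11.1] w 0.0467
```

```bash
python3 -m crank '[0,0,0,0,0,0,62, 0,0,0,0,0,0,70, 0,0,0,0,0,0,100, 0,0,0,0,0,0,100, 0,0,0,0,0,0.03,100, 0,0,0,0,0,0.045,100, 0,0,0,0.003,-0.014,0.03,100, 0,0,0,0.01,-0.043,0,100, 0,0,0,0.01,-0.043,0,100, 0,0,0,0.009,-0.041,0,100, 0,0,0,0,0,0,100, 0,0,0,0,0,0,100]'; python3 st.py; python3 - <<'E'
from h import *
d=snap('top','t3.png');e=snap('side','s3.png')
a=cv2.resize(d['frame'][190:290,280:400,::-1],None,fx=4,fy=4,interpolation=cv2.INTER_CUBIC)
u,v=proj(e,[.53,-.03,.09])[0].astype(int); b=cv2.resize(e['frame'][v-50:v+50,u-40:u+40,::-1],None,fx=4,fy=4,interpolation=cv2.INTER_CUBIC)
cv2.imwrite('pics/c3.png',np.hstack([a,b])); print(u-40,v-50)
E
```

```text
time_s: 12.2
position: [0.5448, -0.1006, 0.1769]
tool_rot: [[0.975, 0.223, -0.001], [0.223, -0.975, 0.001], [-0.001, -0.001, -1.0]]
ft_force: [-0.1, 0.7, 0.2]
grip_width: 0.0855
t 12.2 p [ 0.5448 -0.1006  0.1769] yaw 12.91 z [-7.e-04  5.e-04 -1.e+00] F [-0.1  0.7  0.2] w 0.0855
283 175
```

View pics/c3.png

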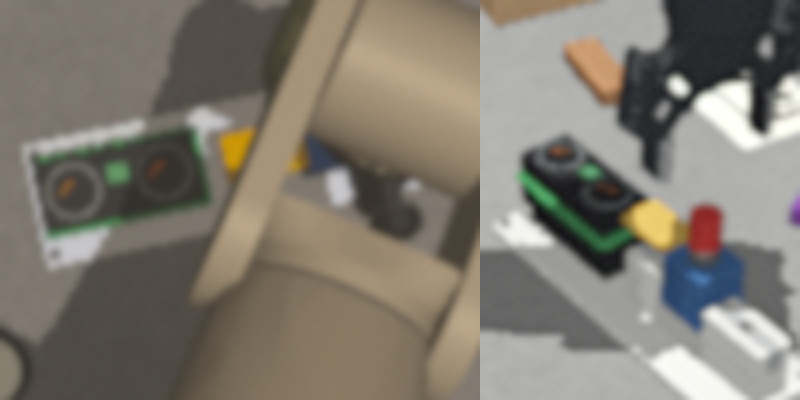

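The top crop shows the dials inside an even green border, so the stack is square. The side crop shows it flat, with the knob between the jaws at px (339,233). I'll check the projection, then grip.

```bash
python3 -c "
from h import *
d=load('s3.png');print(proj(d,[[.545,-.1,.113],[.545,-.1,.127],[.5448,-.1006,.1769]]))
im=d['frame'].astype(int);k=(im[:,:,0]>110)&(im[:,:,1]<70)&(im[:,:,2]<70);k[:,:320]=0;k[:,355:]=0;k[:215]=0;k[255:]=0
v,u=np.where(k);print(u.mean(),v.mean(),u.min(),u.max(),v.min(),v.max())"
python3 -m crank '[0,0,0,0,0,-0.035,100, 0,0,0,0,0,-0.025,100, 0,0,0,0,0,-0.0065,100, 0,0,0,0,0,0,100, 0,0,0,0,0,0,5,0,0,0,0,0,0,5,0,0,0,0,0,0,5,0,0,0,0,0,0,5,0,0,0,0,0,0,5,0,0,0,0,0,0,5,0,0,0,0,0,0,5,0,0,0,0,0,0,5,0,0,0,0,0,0,5]' 60; python3 st.py
```

```text
[[338.68275924 231.64382868]
 [338.92713876 227.7289517 ]
 [339.8571931  213.46718086]]
338.7567567567568 232.2027027027027 335 342 227 237
time_s: 13.6
position: [0.545, -0.1001, 0.1116]
tool_rot: [[0.974, 0.225, 0.001], [0.225, -0.974, -0.0], [0.0, 0.001, -1.0]]
ft_force: [-2.9, 0.6, 5.6]
grip_width: 0.0245
t 13.6 p [ 0.545  -0.1001  0.1116] yaw 13.0 z [ 5.e-04 -5.e-04 -1.e+00] F [-2.9  0.6  5.6] w 0.0245
```

```bash
python3 -m crank '[0,0,0,0,0,0.004,5, 0,0,0,0,0,0.004,5, 0,0,0,0,0,0.003,5, 0,0,0,0,0,0.0015,5, 0,0,0,0,0,0,5, 0,0,0,0,0,0,5]'; python3 st.py
```

```text
time_s: 14.2
position: [0.5449, -0.1, 0.1231]
tool_rot: [[0.974, 0.225, -0.0], [0.225, -0.974, 0.0], [-0.0, -0.0, -1.0]]
ft_force: [0.9, -1.5, -7.9]
grip_width: 0.0243
t 14.2 p [ 0.5449 -0.1     0.1231] yaw 13.0 z [-5.e-04  1.e-04 -1.e+00] F [ 0.9 -1.5 -7.9] w 0.0243
```

```bash
python3 -m crank '[0,0,0,0,0,0.001,5, 0,0,0,0,0,0,5, 0,0,0,-0.00225,0.00975,0,5, 0,0,0,-0.00225,0.00975,0,5, 0,0,0,-0.00225,0.00975,0,5, 0,0,0,-0.00225,0.00975,0,5, 0,0,0,-0.00225,0.00975,0,5, 0,0,0,0,0,0,5, 0,0,0,0,0,0,5]'; python3 st.py
```

```text
time_s: 15.1
position: [0.5332, -0.0504, 0.1242]
tool_rot: [[0.974, 0.226, -0.001], [0.226, -0.974, 0.001], [-0.001, -0.002, -1.0]]
ft_force: [-2.9, 1.3, -7.3]
grip_width: 0.0243
t 15.1 p [ 0.5332 -0.0504  0.1242] yaw 13.05 z [-0.0014  0.0012 -1.    ] F [-2.9  1.3 -7.3] w 0.0243
```

```bash
python3 -m crank '[0,0,0,0,0,-0.004,5, 0,0,0,0,0,-0.003,5, 0,0,0,0,0,-0.002,5, 0,0,0,0,0,0,5]'; python3 st.py;  python3 -m crank '[0,0,0,0,0,-0.002,5, 0,0,0,0,0,-0.0015,5, 0,0,0,0,0,-0.0005,5, 0,0,0,0,0,0,5, 0,0,0,0,0,0,5]'; python3 st.py
```

```text
time_s: 15.5
position: [0.5335, -0.0514, 0.115]
tool_rot: [[0.974, 0.225, -0.001], [0.225, -0.974, 0.0], [-0.001, -0.0, -1.0]]
ft_force: [-4.2, 1.7, -5.9]
grip_width: 0.0244
t 15.5 p [ 0.5335 -0.0514  0.115 ] yaw 13.0 z [-9.e-04  2.e-04 -1.e+00] F [-4.2  1.7 -5.9] w 0.0244
time_s: 16.0
position: [0.5335, -0.0514, 0.1116]
tool_rot: [[0.974, 0.225, -0.0], [0.225, -0.974, -0.0], [-0.0, 0.0, -1.0]]
ft_force: [-6.3, 0.4, -1.4]
grip_width: 0.0243
t 16.0 p [ 0.5335 -0.0514  0.1116] yaw 13.01 z [-2.e-04 -4.e-04 -1.e+00] F [-6.3  0.4 -1.4] w 0.0243
```

```bash
python3 -m crank '[0,0,0,0,0,-0.0007,5, 0,0,0,0,0,0,5, 0,0,0,0,0,0,5]'; python3 st.py
python3 - <<'E'
from h import *
d=snap('top','t4.png');e=snap('side','s4.png')
a=cv2.resize(d['frame'][190:290,280:400,::-1],None,fx=4,fy=4,interpolation=cv2.INTER_CUBIC)
u,v=proj(e,[.53,-.03,.09])[0].astype(int); b=cv2.resize(e['frame'][v-50:v+50,u-40:u+40,::-1],None,fx=4,fy=4,interpolation=cv2.INTER_CUBIC)
cv2.imwrite('pics/c4.png',np.hstack([a,b])); print(u-40,v-50)
E
```

```text
time_s: 16.3
position: [0.5337, -0.0516, 0.1116]
tool_rot: [[0.974, 0.225, 0.001], [0.225, -0.974, -0.001], [0.0, 0.001, -1.0]]
ft_force: [-8.6, 0.5, 4.8]
grip_width: 0.0246
t 16.3 p [ 0.5337 -0.0516  0.1116] yaw 13.01 z [ 5.e-04 -9.e-04 -1.e+00] F [-8.6  0.5  4.8] w 0.0246
283 175
```

View pics/c4.png

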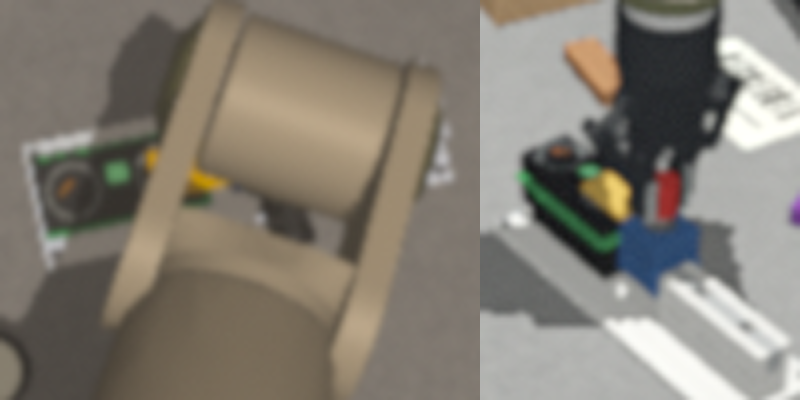

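The side crop shows the slide moved, the tongue over the still-square stack, and the jaws holding the knob. Z stopped at 0.1116, the same as at the first grasp, with the force turning to +4.8 N. So the pin is home, after 49.8 mm of travel.

```bash
python3 -c "
from rig import *
print(close_job())"
```

```text
the job is handed in; nothing more can be done
None
```

I did the whole job in about 16 s of robot time and handed it in; no verdict was reported.

**What I did:** I laid the green sheet on the first module, then set the second module on the sheet. Both were lowered until the wrist felt contact (about 14 N and 11 N) and only then released. I then lifted the knob about 12 mm, moved the slide one hole towards the stack and lowered the pin, still holding the knob.

**Last checks:**
- **Sheet:** after release it measured within about 2–3 mm of the first module's centre, at the same 13° angle.
- **Second module:** I judged this one by eye. The green border around it was even, and the last side view shows the stack still flat and square.
- **Slide:** it travelled 49.8 mm by the tool pose, and the yellow tongue is over the stack.
- **Pin:** the tool height came back to 0.1116 m, the same as at the first grasp. Pushing a little further only raised the force to +4.8 N, so the pin is home.
- **Grip:** jaw width held at about 24.5 mm on the knob, with the grip set to 60 N.
- **Sideways force:** about 8.6 N remained on the held knob at the end. I left it, as the slide position looked right.
- **Not measured:** I did not re-measure the loose bystander objects. The arm was never commanded close to any of them.

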